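# Set and lock the mesh gauge

### The arm

A 6-joint arm with a two-finger parallel gripper is mounted at the origin on the work surface. World frame = base frame: x ahead of the robot, y to its left, z up, the work surface at z = 0. Lengths are in m, angles in rad, forces in N, time in s.
With the tool pointing down it reaches from about 0.375 to 0.9 m from the base axis. Payload 3.1 kg.
Tool frame: the origin (TCP) lies midway between the tips of the shut fingers; the grasp point (between the pads) lies 19 mm behind it; x points along the fingers, z is the direction in which the jaws open and shut, and the axes are right-handed (so a half turn about x gives the same grasp; the last joint's range is limited). The gripper opens to 85 mm and grips with 20 to 120 N. Pads are 22 mm wide; open, the fingers measure 114 mm over their backs; the gripper's body (76 mm by 85 mm) begins 54 mm behind the grasp point. The pads swing forward as they close: fully open they stand 13 mm farther back than shut.
Start: joints at [0.98, 0.527, 1.433, -0, 1.181, -0.178], TCP at [0.251, 0.572, 0.197] pointing down, gripper open.
Joint ranges: [-3.08, 3.08], [-0.75, 2.2], [0.22, 2.44], [-1.43, 4.57], [0, 2.65], [-2.85, 2.85]. Speed limits (rad/s): [2.79, 2.79, 3.14, 3.14, 3.14, 3.14].

### API

Orientations are given as a unit quaternion [x, y, z, w].
In Python, from station import telemetry, optics, manip gives the robot as it stands.
- The arm moves only by the tool step_arm, never from a script. Its argument "commands" is a list of rows, each a list of 4 numbers: the shift along the tool's x, y, z in m, then the turn about the tool's x in rad. A call has 1 to 8 rows; each row is the pose to reach, as a shift and turn from the pose measured when the call began, along the tool's axes at that moment; what a row does not reach only later rows make up. A row lasts 1/12 s, in which the tool goes at most 41.7 mm and 7.16 degrees, less where a joint would pass 70% of its speed; a pose out of reach is approached as far as the arm can. A call with a gripper value outside its range is refused whole. "jaw" is the finger opening in m, from 0 to 0.0854, set as the call begins (left out, the last holds). The fingers move at their own pace and stop on an object; "grip_force" is the grip in N (left out, the last holds). Time passes only in rows, so rows that repeat a pose let the fingers close. It gives the time, the measured TCP pose, the force and the opening at its end, in the units of the state.
- telemetry.sense(): the state, without advancing time (a new reading comes with each control period).
- optics.snapshot(name): name is "scene" or "top"; returns the picture (420x560x3 uint8, red, green, blue); there is no depth.
- optics.camera_params(name): a dict with "mtx" (3x3 intrinsics, pixels), "origin" and "attitude" of the camera in the world. Camera axes: x right, y down, z forward; pixel columns grow to the right and rows downward; lengths in m; the calibration is good to about 2 mm. A picture is of the moment at which its call begins. camera_params takes no time and is no camera call.
- manip.sign_off(): hands the job in, once; it reports no verdict.
The state is a dict: "t": time; "q": joint angles; "qd": joint speeds; "tau": joint torques, N m; "tcp_pos": TCP position; "tool_rot": TCP orientation; "force": force on the tool from outside, world axes, zero at the start; "ft_torque": the same for the moment, N m; "finger_gap": opening from 0.0 (shut) to 1.0 (fully open).
Only numpy, scipy, OpenCV 4.12 (cv2) and the standard library are available. Lean on these libraries where they do the work, as an engineer would, in place of code of your own. Each camera call takes 0.05 s, during which the arm holds its last target.

### The job

Set the mesh gauge on the netting bench to its largest mesh, with fingertips only: press down hard on the rubber inlay of the wooden batten and slide it along its groove, under the leaf spring, until its round nose is fully home against the end stop. Then push the locking bolt by its knob fully into the notch in the batten's edge. Pick nothing up, and leave the other things on the bench where they are.

Things in the scene. Friction and masses are not known exactly. Their poses are not given: they have to be found in the camera images.
- jig: Fixed dark wood jig, board 400 mm along x (y -45 to +85 mm, 16 mm thick). Origin on the table under the groove's middle; x = direction in which the batten must slide, y = towards the bolt's side (roughly to the robot), z up. Rails at y 26 to 36 mm either side, tops at z 25 mm; groove 52 mm wide, floor at z 16 mm.
- batten: Light wooden batten, loose in the groove, 250 x 50 x 12 mm, 130 g, top at jig z 28 mm. Origin under its centre, x towards its round nose. 55 to 80 mm left to slide along jig x; home, its origin is at jig x 60 mm. Its ends and sides are out of reach, so it is dragged by friction (batten on groove about 0.25). Its +y edge has a notch 14 mm long, 13 mm deep, 13 to 27 mm behind the nose tip.
- grip_pad (a point): Top centre of the batten's black rubber inlay (flush with the wood, 56 mm along x, 50 mm wide, friction about 1.1), 12 mm above the batten's origin. Drag is up to about 9 N as the nose goes under the leaf spring, so press with some 12 to 20 N while sliding; with less the fingers slip. Several strokes are fine.
- keeper_edge (a point): Edge of the metal keeper plate over the batten's tail: at jig x -55 mm, y 0, z 37 mm (its top). The plate covers the groove from x -195 to -55 mm.
- bridge_top (a point): Top centre of the steel bridge that carries the leaf spring: jig x 96 mm, y 0, z 54 mm; it is 16 mm long in x and 72 mm wide. The batten can be pressed only between the keeper edge and this bridge.
- nose (a point): Tip of the batten's round nose, half way up its thickness; 125 mm ahead of the batten's origin.
- stop_face (a point): Middle of the end stop's face, at jig x 185 mm, z 22 mm: the nose must come against it. The stop is a steel block 15 mm long, top at z 36 mm.
- leaf (a joint): Lift in rad of the steel leaf spring (20 mm wide, hinged at jig x 100, z 46 mm, sloping down and ahead to its lip at x 150 mm): 0 with nothing under it, about 0.12 when the batten is under its lip. It presses on the batten with about 8 N.
- bolt (a joint): Travel in m of the locking bolt along jig -y: 0 to 0.003 at the start (drawn back), 0.019 fully in. It enters the notch only with the batten home; pushed in earlier it meets the batten's edge (at 0.008) or bars the way before its nose. Slides at about 2 N and stays where it is left.
- bolt_knob (a point): Top centre of the bolt's upright steel knob, 16 mm wide, 36 mm tall, top at jig z 62 mm; at jig x 165, y 58 mm when the bolt is drawn back (y falls as it goes in). Push it from its +y side; the board and bench are clear there.
- net_needle: Bystander: flat grey plastic netting needle 150 x 20 x 6 mm, lying loose on the jig's board beside the near rail. Origin under its middle.
- cork_float: Bystander: cork ring 40 mm wide, 30 mm tall, standing loose on the jig's board beside the near rail. Origin under its centre.
- twine_spool: Bystander: white twine spool 68 mm wide, 60 mm tall, on the bench. Origin under its centre.
- tin: Bystander: plain metal tin 72 mm wide, 75 mm tall, on the bench. Origin under its centre.
- mallet: Bystander: wooden-handled hammer lying on the bench.
- driver: Bystander: screwdriver with a black handle lying on the bench.
- hoop_ring: Bystander: steel ring 90 mm wide, 10 mm thick, lying on the bench.
- mesh_block: Bystander: wooden block 90 x 35 x 30 mm lying on the bench.

How it is judged:
On the way, in this order (a step that is already met when the one before it is completed fails the run):
1. the batten's nose has gone under the leaf spring, which rides on it (value of joint leaf above 0.07 rad), for 0.1 s.
2. the batten is home against the end stop, the bolt still out of the notch (x of nose in the frame of jig above 0.182 m and value of joint bolt below 0.01 m), for 0.2 s.
3. the bolt is in the notch (value of joint bolt above 0.014 m), for 0.2 s.
At the end, for the whole second after the job is handed in: The batten's nose is within 3 mm of the end stop, the batten lies flat in its groove (within 4 mm) and at rest with the leaf spring riding on it, and the bolt is in the notch (joint past 14 of 19 mm) (x of nose in the frame of jig above 0.182 m and value of joint leaf above 0.07 rad and value of joint bolt above 0.014 m and z of batten in the frame of jig below 0.02 m and linear speed of batten below 0.01 m/s); the robot touches nothing.
It fails at once if the batten is lifted (more than 6 mm) or tipped out of its groove (z of batten in the frame of jig above 0.022 m or angle between batten's own z axis and vertical above 0.08 rad).
It fails at once if another thing on the bench or jig is moved by more than 25 mm (distance of any of net_needle, cork_float, twine_spool, tin, mallet, driver, hoop_ring, mesh_block from where it was at the start of the episode above 0.025 m).
It also fails if it takes over 48 s, if anything falls off the work surface, if the arm or the gripper's body presses on something with over 40 N, if the wrist force passes 120 N, or if a joint passes its speed limit or range.

## Working session

There is one attempt and no reset: what is moved stays moved. The work goes in short steps, Python scripts to look and compute and a tool call to move; the robot and the scene stay as the last step left them, time stands still between calls to the robot, and variables do not carry over. Pictures are saved under pics/ and viewed, and the job is handed in when it is done.

Besides the shell and the picture viewer there is one more tool, called after "Call:" by a JSON object that holds its "name" and its "arguments". step_arm: Moves the arm, as the interface text tells. Its arguments: {"type":"object","properties":{"commands":{"type":"array","items":{"type":"array","items":{"type":"number"}}},"jaw":{"type":"number"},"grip_force":{"type":"number"}},"required":["commands"]}

```bash
ls; mkdir -p pics
python3 - <<'E'
from station import telemetry, optics
import cv2
for n in("scene","top"):
    im=optics.snapshot(n); cv2.imwrite(f"pics/{n}0.png",im[:,:,::-1]); print(optics.camera_params(n))
s=telemetry.sense()
for k in("t","tcp_pos","tool_rot","force","finger_gap"):print(k,s[k])
E
```

```text
pics
{'mtx': array([[534.48220402,   0.        , 280.79632209],
       [  0.        , 534.48220402, 214.71850035],
       [  0.        ,   0.        ,   1.        ]]), 'origin': array([ 0.99002113, -0.85645808,  0.88107528]), 'attitude': array([ 0.87497605,  0.23155119, -0.11590647, -0.40910469])}
{'mtx': array([[438.40783906,   0.        , 281.55109381],
       [  0.        , 438.40783906, 200.12502641],
       [  0.        ,   0.        ,   1.        ]]), 'origin': array([ 0.23950773, -0.03154554,  1.21487303]), 'attitude': array([-0.70052065,  0.70694408, -0.0706634 ,  0.06713841])}
t 0.1
tcp_pos [0.25029311 0.57191614 0.19582962]
tool_rot [-0.38721551  0.59247989  0.38665484  0.59121042]
force [0.0370992  0.59444198 0.00281489]
finger_gap 0.9982064903231583
```

View pics/scene0.png

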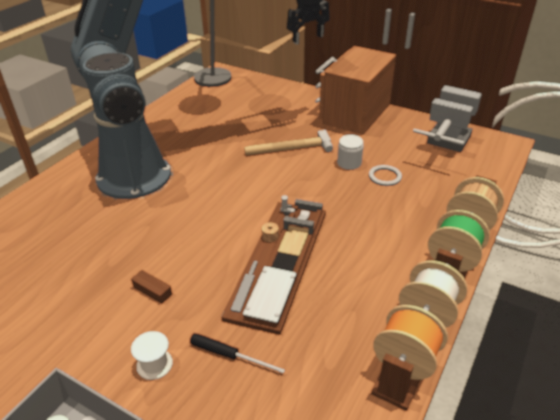

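View pics/top0.png

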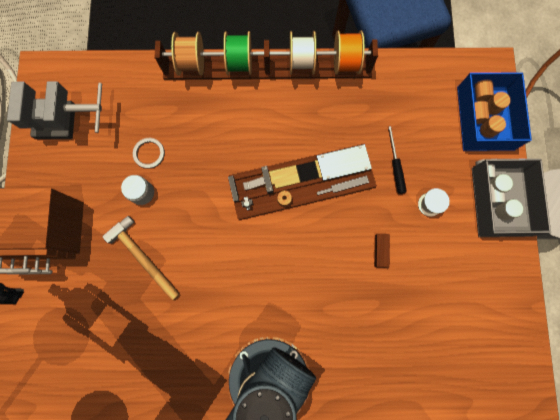

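The scene view shows the jig in mid-bench, around (280,265). In the top view it spans about (230..375, 146..218). Its stop and knob are at the left (world +y) and the keeper plate is at the right. I'll zoom in on it.

Run:
```python
import cv2
a=cv2.imread("pics/top0.png")[135:230,220:385]; cv2.imwrite("pics/topz.png",cv2.resize(a,(800,460),interpolation=cv2.INTER_CUBIC))
a=cv2.imread("pics/scene0.png")[190:335,220:335]; cv2.imwrite("pics/scz.png",cv2.resize(a,(475,600),interpolation=cv2.INTER_CUBIC))
```

```text
(no output)
```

View pics/topz.png

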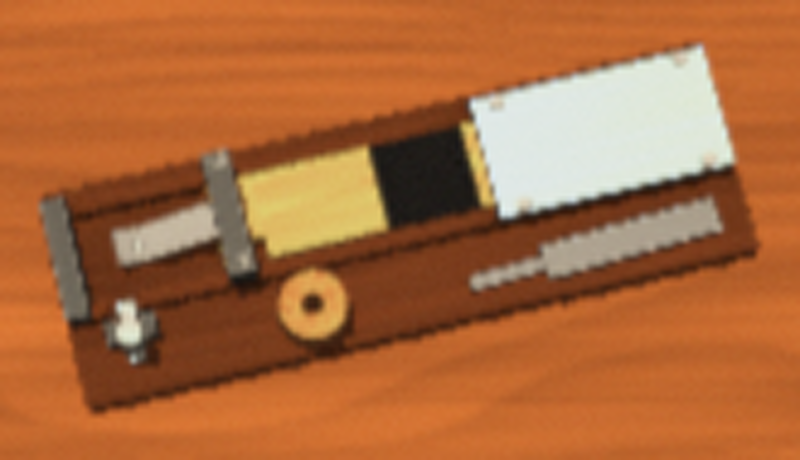

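View pics/scz.png

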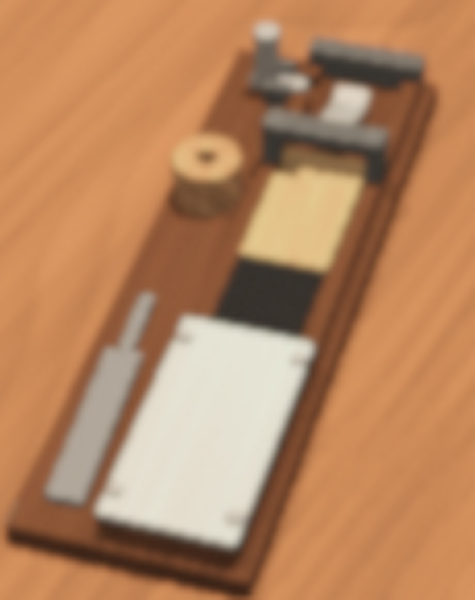

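Top crop: the keeper, rubber inlay, bridge, stop and knob are all clear. Next I'll cast rays to measure them.

```bash
cat > h.py <<'E'
import numpy as np, cv2
from scipy.spatial.transform import Rotation as R
from station import telemetry, optics
def ray(n,uv,z):
    c=optics.camera_params(n); d=np.c_[np.atleast_2d(uv),np.ones(len(np.atleast_2d(uv)))]@np.linalg.inv(c["mtx"]).T
    d=d@R.from_quat(c["attitude"]).as_matrix().T; o=np.array(c["origin"])
    return o+d*((z-o[2])/d[:,2])[:,None]
def proj(n,p):
    c=optics.camera_params(n); q=(np.atleast_2d(p)-c["origin"])@R.from_quat(c["attitude"]).as_matrix()
    q=q@np.array(c["mtx"]).T; return q[:,:2]/q[:,2:]
def big(m):
    k,_=cv2.findContours(m.astype(np.uint8),cv2.RETR_EXTERNAL,cv2.CHAIN_APPROX_NONE)
    return max(k,key=cv2.contourArea)
E
python3 - <<'E'
from h import *
out={}
for n,roi in(("top",(225,140,380,222)),("scene",(222,190,332,335))):
    im=cv2.imread(f"pics/{n}0.png"); x0,y0,x1,y1=roi
    hsv=cv2.cvtColor(im,cv2.COLOR_BGR2HSV).astype(int); M=np.zeros(im.shape[:2],bool); M[y0:y1,x0:x1]=1
    H,S,V=hsv[...,0],hsv[...,1],hsv[...,2]
    for nm,m,z in(("keeper",(S<50)&(V>205),.037),("inlay",(V<62)&(S<130),.028),("board",(V<125)&(S>120),.016)):
        c=big(m&M)[:,0].astype(float)
        w=ray(n,c,z)[:,:2].astype(np.float32)
        r=cv2.minAreaRect(w*1000); print(n,nm,"uv",c.mean(0).round(1),"ctr",np.round(r[0],1),"size",np.round(r[1],1),"ang",round(r[2],2)); print(cv2.boxPoints(r).round(0).tolist())
E
```

```text
top keeper uv [344.  161.2] ctr [ 580.3 -213.1] size [ 68.1 138.5] ang 13.11
[[531.0, -153.0], [563.0, -288.0], [629.0, -273.0], [598.0, -138.0]]
top inlay uv [307.4 171.3] ctr [ 556.1 -111.1] size [47.4 51.1] ang 13.89
[[527.0, -92.0], [539.0, -142.0], [585.0, -130.0], [573.0, -81.0]]
top board uv [291.1 189.5] ctr [527.5 -97.1] size [131.8 396.3] ang 12.11
[[421.0, 83.0], [505.0, -305.0], [634.0, -277.0], [550.0, 110.0]]
scene keeper uv [269.4 293.5] ctr [ 579.3 -212.9] size [ 69.7 138.2] ang 12.92
[[530.0, -153.0], [561.0, -288.0], [629.0, -272.0], [598.0, -138.0]]
scene inlay uv [284.8 261.2] ctr [ 555.9 -109.5] size [43.3 40.8] ang 13.21
[[530.0, -95.0], [539.0, -134.0], [582.0, -124.0], [572.0, -85.0]]
scene board uv [289.1 276.9] ctr [537.9 -99.1] size [127.4 410.6] ang 12.36
[[432.0, 88.0], [520.0, -313.0], [644.0, -286.0], [556.0, 115.0]]
```

```bash
cat >> h.py <<'E'
A=np.radians(12.6); ex=np.array([-np.sin(A),np.cos(A),0]); ey=np.array([-np.cos(A),-np.sin(A),0])
O=np.array([.5798,-.2130,0])+.125*ex
def J(x,y,z): return O+x*ex+y*ey+np.array([0,0,z])
def toJ(p): p=np.asarray(p)-O; return np.array([p@ex,p@ey,p[2]])
def rectline(x0,x1,y0,y1,z): return np.array([J(x0,y0,z),J(x1,y0,z),J(x1,y1,z),J(x0,y1,z)])
def overlay(src,n,out,roi,s,extra=()):
    x0,y0,x1,y1=roi; im=cv2.resize(src[y0:y1,x0:x1],None,fx=s,fy=s,interpolation=cv2.INTER_CUBIC)
    for r in [rectline(-.2,.2,-.045,.085,.016),rectline(-.195,-.055,-.036,.036,.037),rectline(.088,.104,-.036,.036,.054),rectline(.157,.173,.05,.066,.062),rectline(.185,.2,-.036,.036,.036)]+list(extra):
        p=((proj(n,r)-[x0,y0]+.5)*s).astype(int); cv2.polylines(im,[p.reshape(-1,1,2)],True,(255,255,0),1)
    cv2.imwrite(out,im)
E
python3 - <<'E'
from h import *
overlay(cv2.imread("pics/top0.png"),"top","pics/ov_t.png",(220,135,385,230),4.8)
overlay(cv2.imread("pics/scene0.png"),"scene","pics/ov_s.png",(220,190,335,335),4.1)
print(O, proj("top",J(.165,.058,.062)),proj("scene",J(.165,.058,.062)))
for n,uv in (("top",[[307.4,171.3]]),("scene",[[284.8,261.2]])): print(toJ(ray(n,uv,.028)[0]))
E
```

```text
[ 0.55253209 -0.0910104   0.        ] [[245.78789932 203.17249364]] [[284.35663492 197.070492  ]]
[-0.02086928  0.00144259  0.028     ]
[-0.01908735  0.00060068  0.028     ]
```

View pics/ov_t.png

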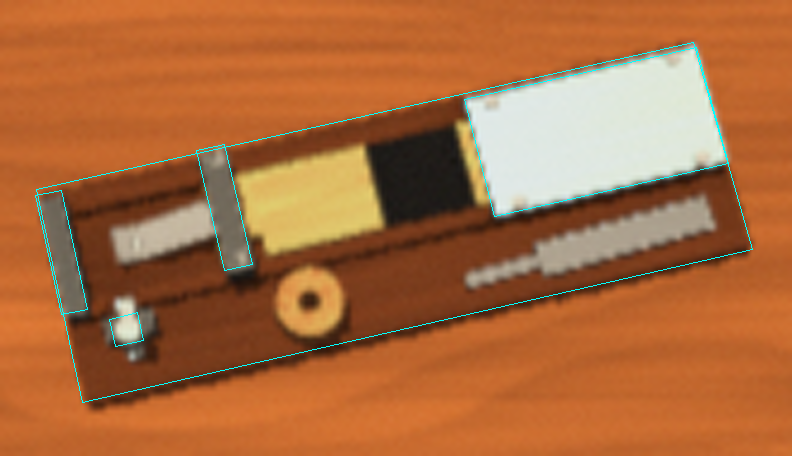

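View pics/ov_s.png

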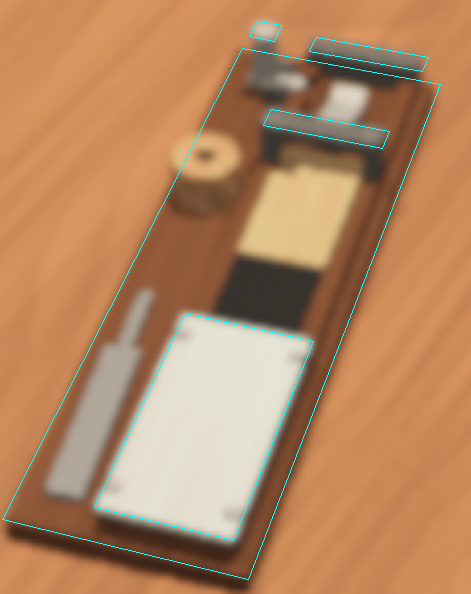

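The jig pose fits both views to about a pixel. The inlay centre is at jig x of about -20 mm, y 0, so about 80 mm of travel is left. Next: tool axes and moves.

```bash
cat >> h.py <<'E'
def st(targets=()):
    s=telemetry.sense(); T=R.from_quat(s["tool_rot"]).as_matrix(); p=np.array(s["tcp_pos"])
    print("t",s["t"],"tcpJ mm",(toJ(p)*1e3).round(1),"F jig",np.round([np.dot(s["force"],ex),np.dot(s["force"],ey),s["force"][2]],1),"gap",round(s["finger_gap"],3),"q",np.round(s["q"],2))
    print("axes in jig (cols tool x,y,z)\n",(np.array([ex,ey,[0,0,1]])@T).round(3))
    a=np.degrees(np.arctan2((T[:,1]@ey),(T[:,1]@ex))); print("tool y angle from jig x deg",a.round(1))
    for t in targets: print("to",t,"shift tool mm",(T.T@(J(*t)-p)*1e3).round(1))
E
python3 - <<'E'
from h import *
st([(-.022,0,.14),(-.022,0,.028)])
E
```

```text
t 0.1 tcpJ mm [712.9 150.3 195.8] F jig [ 0.6 -0.2  0. ] gap 0.998 q [ 0.98  0.53  1.43 -0.    1.18 -0.18]
axes in jig (cols tool x,y,z)
 [[-0.001  0.591  0.806]
 [ 0.001  0.806 -0.591]
 [-1.     0.    -0.002]]
tool y angle from jig x deg 53.8
to (-0.022, 0, 0.14) shift tool mm [  56.6 -555.8 -503.7]
to (-0.022, 0, 0.028) shift tool mm [ 168.6 -555.8 -503.4]
```

Call:
{"name": "step_arm", "arguments": {"commands": [[0, -0.026, -0.024, 0.11], [0, -0.054, -0.049, 0.22], [0, -0.082, -0.074, 0.33], [0, -0.11, -0.1, 0.44], [0, -0.138, -0.125, 0.55], [0, -0.166, -0.15, 0.66], [0, -0.194, -0.175, 0.77], [0, -0.222, -0.2, 0.88]], "jaw": 0, "grip_force": 60}}

```text
t: 0.77
tcp_pos: [0.3735, 0.2979, 0.1959]
tool_rot: [-0.097, 0.701, 0.096, 0.7]
force: [1.1, 0.2, 0.0]
finger_gap: -0.0
```

```bash
python3 -c "
from h import *
st([(-.022,0,.14),(-.022,0,.028)])"
```

```text
t 0.7667 tcpJ mm [418.6  89.9 195.9] F jig [-0.  -1.1  0. ] gap -0.0 q [ 0.44  0.33  1.79 -0.    1.02  0.17]
axes in jig (cols tool x,y,z)
 [[-0.002  0.999  0.053]
 [ 0.002  0.053 -0.999]
 [-1.    -0.001 -0.002]]
tool y angle from jig x deg 3.0
to (-0.022, 0, 0.14) shift tool mm [  56.4 -444.6   66.5]
to (-0.022, 0, 0.028) shift tool mm [ 168.4 -444.5   66.8]
```

Call:
{"name": "step_arm", "arguments": {"commands": [[0, -0.036, 0.005, 0.052], [0, -0.076, 0.011, 0.052], [0, -0.116, 0.017, 0.052], [0, -0.156, 0.023, 0.052], [0, -0.196, 0.029, 0.052], [0, -0.236, 0.035, 0.052], [0, -0.276, 0.041, 0.052], [0, -0.316, 0.047, 0.052]]}}

```text
t: 1.43
tcp_pos: [0.5041, 0.0043, 0.1961]
tool_rot: [-0.078, 0.704, 0.077, 0.702]
force: [0.9, 0.9, 0.2]
finger_gap: 0.0
```

```bash
python3 -c "
from h import *
st([(-.022,0,.14),(-.022,0,.028)])"
```

```text
t 1.4333 tcpJ mm [103.6  26.5 196.1] F jig [ 0.7 -1.1  0.2] gap 0.0 q [-0.21  0.37  1.73 -0.    1.05 -0.43]
axes in jig (cols tool x,y,z)
 [[-0.001  1.     0.001]
 [ 0.003  0.001 -1.   ]
 [-1.    -0.001 -0.003]]
tool y angle from jig x deg 0.0
to (-0.022, 0, 0.14) shift tool mm [  56.2 -125.5   26.6]
to (-0.022, 0, 0.028) shift tool mm [ 168.2 -125.4   26.9]
```

Call:
{"name": "step_arm", "arguments": {"commands": [[0, -0.036, 0.008, 0], [0, -0.07, 0.016, 0], [0.02, -0.1, 0.022, 0], [0.05, -0.1255, 0.027, 0], [0.08, -0.1255, 0.027, 0], [0.11, -0.1255, 0.027, 0], [0.13, -0.1255, 0.027, 0], [0.14, -0.1255, 0.027, 0]]}}

```text
t: 2.1
tcp_pos: [0.5551, -0.1119, 0.0528]
tool_rot: [-0.077, 0.706, 0.078, 0.7]
force: [0.4, 0.1, -0.2]
finger_gap: 0.003
```

```bash
python3 -c "
from h import *
st([(-.022,0,.028)])
for n in('top','scene'):
    im=optics.snapshot(n); cv2.imwrite(f'pics/{n}1.png',im[:,:,::-1])
a=cv2.imread('pics/scene1.png')[170:335,200:340]; cv2.imwrite('pics/sc1z.png',cv2.resize(a,None,fx=3.6,fy=3.6))"
```

```text
t 2.1 tcpJ mm [-21.    2.   52.8] F jig [ 0.  -0.4 -0.2] gap 0.003 q [-0.39  0.66  1.69 -0.    0.8  -0.61]
axes in jig (cols tool x,y,z)
 [[ 0.003  1.    -0.   ]
 [ 0.008 -0.    -1.   ]
 [-1.     0.003 -0.008]]
tool y angle from jig x deg -0.0
to (-0.022, 0, 0.028) shift tool mm [24.8 -1.1  2.2]
```

View pics/sc1z.png

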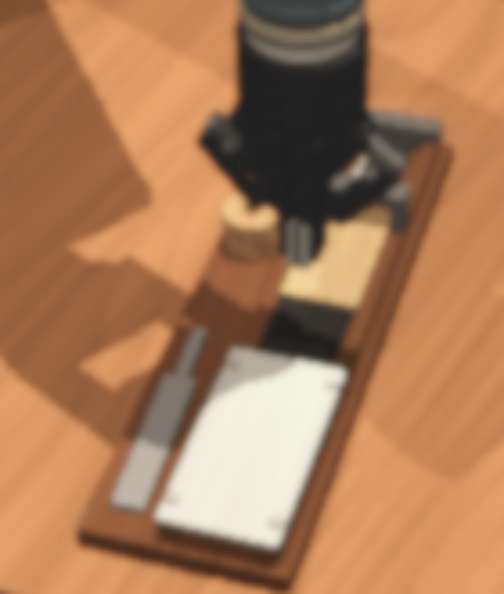

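```bash
python3 -c "
from h import *
s=telemetry.sense(); print(proj('scene',s['tcp_pos']),proj('top',s['tcp_pos']))
a=cv2.imread('pics/top1.png')[135:230,220:385]; cv2.imwrite('pics/t1z.png',cv2.resize(a,None,fx=4,fy=4))"
```

```text
[[284.16242878 253.37868606]] [[308.05875    168.73911502]]
```

View pics/t1z.png

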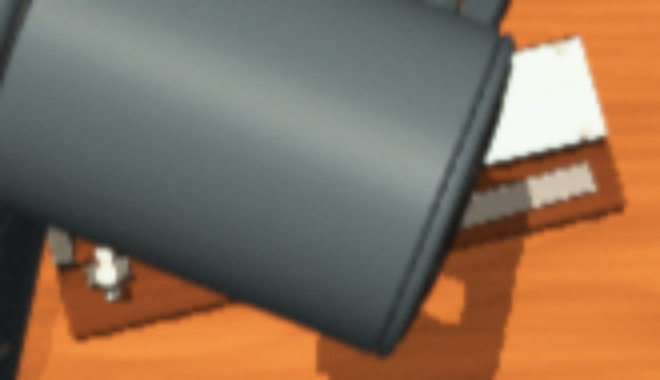

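```bash
python3 -c "
from h import *
s=telemetry.sense(); print(s['t'],s['tcp_pos'],s['finger_gap'],s['force'])
a=cv2.imread('pics/scene1.png')[205:275,245:325]; a=cv2.resize(a,None,fx=8,fy=8,interpolation=cv2.INTER_CUBIC)
for d in (0,.02):
  u=(proj('scene',s['tcp_pos']+np.array([0,0,d]))[0]-[245,205]+.5)*8; cv2.circle(a,tuple(u.astype(int).tolist()),4,(0,255,0),1)
cv2.imwrite('pics/sc1zz.png',cv2.convertScaleAbs(a,alpha=1.6,beta=20))"
```

```text
2.2 [ 0.55593663 -0.11188199  0.05415096] -0.002885162285429942 [-0.02077511  0.07641314  0.35470172]
```

View pics/sc1zz.png

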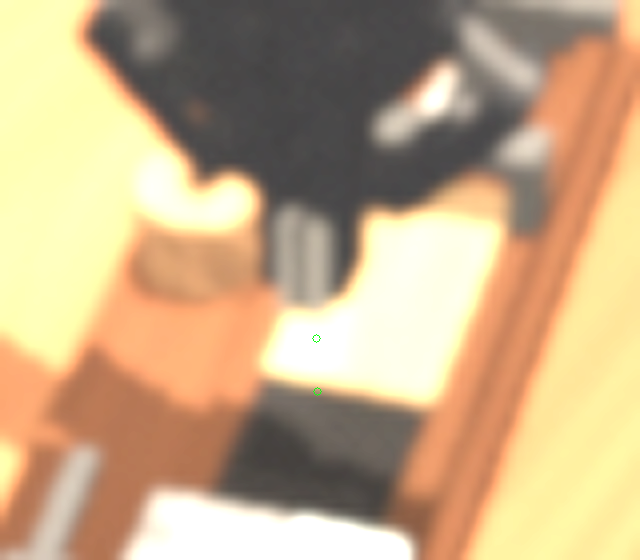

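```bash
python3 -c "
from h import *
im=optics.snapshot('scene')[:,:,::-1].copy(); cv2.imwrite('pics/scene2.png',im)
s=telemetry.sense(); print(s['t'],s['tcp_pos'],s['finger_gap'],s['force'])
a=im[205:275,245:325]; a=cv2.resize(a,None,fx=8,fy=8,interpolation=cv2.INTER_CUBIC)
cv2.imwrite('pics/sc2zz.png',cv2.convertScaleAbs(a,alpha=1.6,beta=20))"
```

```text
2.25 [ 0.55729628 -0.11228771  0.05570968] 0.004191507716905882 [1.01027392 0.32866477 0.72495723]
```

View pics/sc2zz.png

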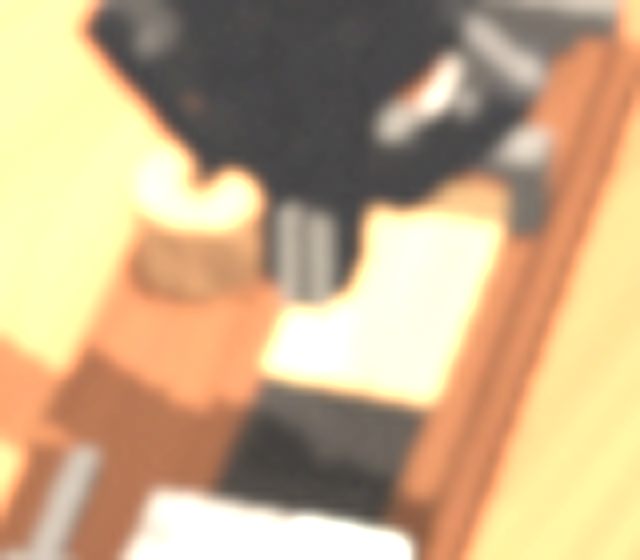

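```bash
python3 -c "
from h import *
for z in (.045,.054,.065,.08,.09):
  print(z,(toJ(ray('scene',[[283,242.5]],z)[0])*1e3).round(1))
st()"
```

```text
0.045 [21.7 17.3 45. ]
0.054 [12.4 14.3 54. ]
0.065 [ 1.1 10.7 65. ]
0.08 [-14.4   5.7  80. ]
0.09 [-24.8   2.4  90. ]
t 2.25 tcpJ mm [-21.8  -0.   55.7] F jig [ 0.1 -1.1  0.7] gap 0.004 q [-0.39  0.65  1.69 -0.    0.8  -0.61]
axes in jig (cols tool x,y,z)
 [[-0.     1.     0.001]
 [ 0.004  0.001 -1.   ]
 [-1.    -0.    -0.004]]
tool y angle from jig x deg 0.0
```

The visible fingertip at (283,242) lies about 30 mm higher than the TCP projection at (284,253). I'll find the true height by gentle contact rather than trust either one.

Call:
{"name": "step_arm", "arguments": {"commands": [[0.006, 0, 0, 0], [0.012, 0, 0, 0], [0.018, 0, 0, 0], [0.021, 0, 0, 0], [0.023, 0, 0, 0], [0.024, 0, 0, 0]]}}

```text
t: 2.75
tcp_pos: [0.5571, -0.1122, 0.0316]
tool_rot: [-0.078, 0.704, 0.078, 0.701]
force: [0.2, -0.1, -1.3]
finger_gap: 0.002
```

```bash
python3 -c "
from h import *
st()
im=optics.snapshot('scene')[:,:,::-1].copy(); cv2.imwrite('pics/scene3.png',im)
a=im[205:275,245:325]; a=cv2.resize(a,None,fx=8,fy=8,interpolation=cv2.INTER_CUBIC)
cv2.imwrite('pics/sc3zz.png',cv2.convertScaleAbs(a,alpha=1.6,beta=20))"
```

```text
t 2.75 tcpJ mm [-21.7   0.1  31.6] F jig [-0.1 -0.1 -1.3] gap 0.002 q [-0.39  0.69  1.7  -0.    0.75 -0.61]
axes in jig (cols tool x,y,z)
 [[-0.     1.     0.001]
 [ 0.004  0.001 -1.   ]
 [-1.    -0.    -0.004]]
tool y angle from jig x deg 0.0
```

View pics/sc3zz.png

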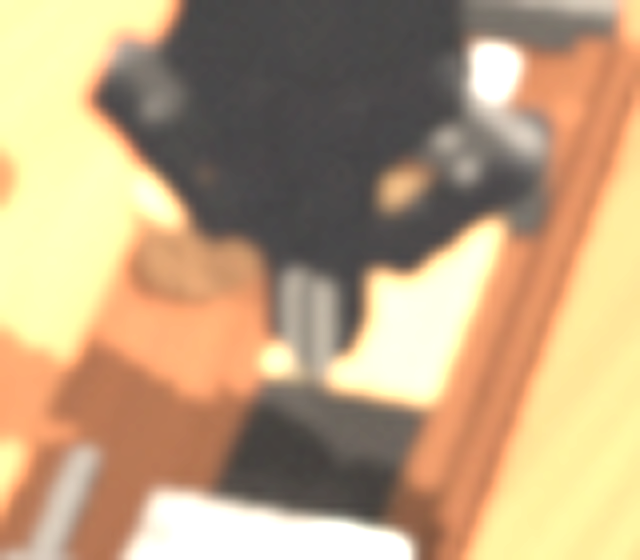

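Call:
{"name": "step_arm", "arguments": {"commands": [[0.002, 0, 0, 0], [0.004, 0, 0, 0], [0.005, 0, 0, 0], [0.005, 0, 0, 0]]}}

```text
t: 3.13
tcp_pos: [0.5569, -0.1122, 0.0263]
tool_rot: [-0.078, 0.704, 0.078, 0.701]
force: [0.2, -0.7, -0.2]
finger_gap: -0.003
```

Call:
{"name": "step_arm", "arguments": {"commands": [[0.002, 0, 0, 0], [0.004, 0, 0, 0], [0.006, 0, 0, 0], [0.006, 0, 0, 0]]}}

```text
t: 3.47
tcp_pos: [0.5566, -0.1121, 0.0198]
tool_rot: [-0.078, 0.705, 0.078, 0.701]
force: [-0.1, -1.0, 0.2]
finger_gap: -0.0
```

```bash
python3 -c "
from h import *
st()
im=optics.snapshot('scene')[:,:,::-1].copy(); cv2.imwrite('pics/scene4.png',im)
a=im[205:275,245:325]; a=cv2.resize(a,None,fx=8,fy=8,interpolation=cv2.INTER_CUBIC)
cv2.imwrite('pics/sc4zz.png',cv2.convertScaleAbs(a,alpha=1.6,beta=20))"
```

```text
t 3.4667 tcpJ mm [-21.4   0.7  19.8] F jig [-1.   0.3  0.2] gap -0.0 q [-0.39  0.71  1.7  -0.    0.73 -0.61]
axes in jig (cols tool x,y,z)
 [[ 0.001  1.     0.001]
 [ 0.005  0.001 -1.   ]
 [-1.     0.001 -0.005]]
tool y angle from jig x deg 0.0
```

View pics/sc4zz.png

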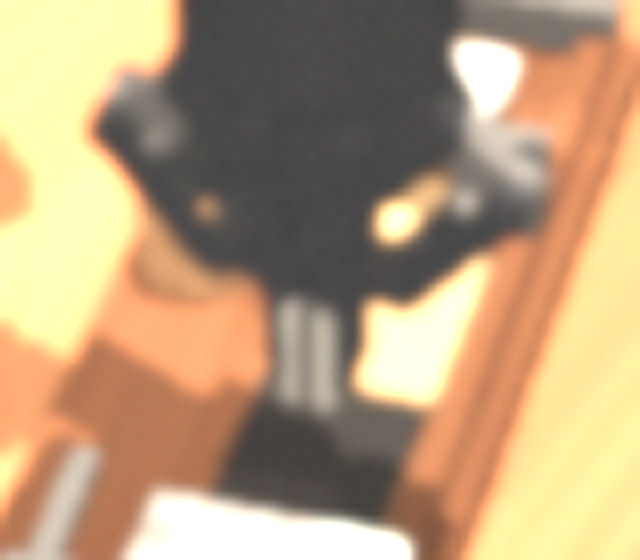

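Call:
{"name": "step_arm", "arguments": {"commands": [[0.002, 0, 0, 0], [0.004, 0, 0, 0], [0.006, 0, 0, 0], [0.008, 0, 0, 0], [0.008, 0, 0, 0]]}}

```text
t: 3.93
tcp_pos: [0.5563, -0.112, 0.0115]
tool_rot: [-0.078, 0.705, 0.078, 0.701]
force: [-0.6, 0.8, -0.2]
finger_gap: -0.001
```

Call:
{"name": "step_arm", "arguments": {"commands": [[0.002, 0, 0, 0], [0.004, 0, 0, 0], [0.005, 0, 0, 0], [0.005, 0, 0, 0]]}}

```text
t: 4.27
tcp_pos: [0.5561, -0.1119, 0.0061]
tool_rot: [-0.078, 0.705, 0.078, 0.701]
force: [0.2, 0.0, -0.8]
finger_gap: -0.002
```

```bash
python3 -c "
from h import *
st()
im=optics.snapshot('scene')[:,:,::-1].copy(); cv2.imwrite('pics/scene5.png',im)
a=im[205:275,245:325]; a=cv2.resize(a,None,fx=8,fy=8,interpolation=cv2.INTER_CUBIC)
cv2.imwrite('pics/sc5zz.png',cv2.convertScaleAbs(a,alpha=1.6,beta=20))"
```

```text
t 4.2667 tcpJ mm [-21.2   1.1   6.1] F jig [-0.  -0.2 -0.8] gap -0.002 q [-0.39  0.73  1.71 -0.    0.7  -0.61]
axes in jig (cols tool x,y,z)
 [[ 0.001  1.     0.001]
 [ 0.006  0.001 -1.   ]
 [-1.     0.001 -0.006]]
tool y angle from jig x deg 0.0
```

View pics/sc5zz.png

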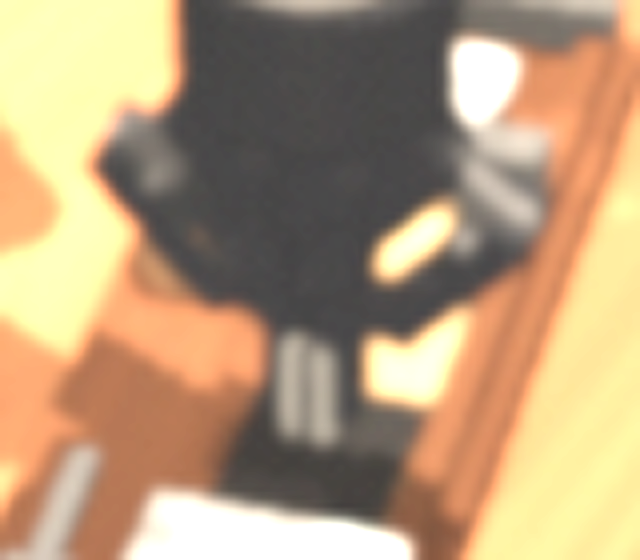

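Call:
{"name": "step_arm", "arguments": {"commands": [[0.002, 0, 0, 0], [0.004, 0, 0, 0], [0.005, 0, 0, 0], [0.005, 0, 0, 0]]}}

```text
t: 4.65
tcp_pos: [0.5559, -0.1119, 0.001]
tool_rot: [-0.078, 0.705, 0.078, 0.701]
force: [-0.1, 0.3, -0.5]
finger_gap: -0.001
```

```bash
python3 -c "
from h import *
st()
print((proj('scene',[J(-.021,0,.028),J(-.032,0,.028),J(-.032,0,.04)])-[245,205]+.5)*8)"
```

```text
t 4.65 tcpJ mm [-21.1   1.2   1. ] F jig [ 0.3 -0.  -0.5] gap -0.001 q [-0.39  0.74  1.71 -0.    0.69 -0.61]
axes in jig (cols tool x,y,z)
 [[ 0.002  1.     0.001]
 [ 0.006  0.001 -1.   ]
 [-1.     0.002 -0.006]]
tool y angle from jig x deg 0.0
[[322.44460137 458.60644959]
 [310.93342069 485.14040043]
 [310.48992746 454.60680494]]
```

Call:
{"name": "step_arm", "arguments": {"commands": [[0.002, 0, 0, 0], [0.004, 0, 0, 0], [0.005, 0, 0, 0], [0.005, 0, 0, 0]]}}

```text
t: 4.98
tcp_pos: [0.5556, -0.1118, -0.0043]
tool_rot: [-0.077, 0.705, 0.078, 0.7]
force: [0.1, -0.5, 0.6]
finger_gap: -0.001
```

Call:
{"name": "step_arm", "arguments": {"commands": [[0.001, 0, 0, 0], [0.002, 0, 0, 0], [0.003, 0, 0, 0], [0.003, 0, 0, 0]]}}

```text
t: 5.32
tcp_pos: [0.5557, -0.1118, -0.0065]
tool_rot: [-0.078, 0.705, 0.078, 0.7]
force: [-1.6, 1.1, 5.7]
finger_gap: -0.001
```

Contact: 5.7 N at TCP z = -6.5 mm, about 34 mm lower than nominal. I'll check what is touching.

```bash
python3 -c "
from h import *
st()
im=optics.snapshot('scene')[:,:,::-1].copy(); cv2.imwrite('pics/scene6.png',im)
a=im[195:275,235:330]; a=cv2.resize(a,None,fx=7,fy=7,interpolation=cv2.INTER_CUBIC)
cv2.imwrite('pics/sc6zz.png',cv2.convertScaleAbs(a,alpha=1.8,beta=20))
print(telemetry.sense()['ft_torque'])"
```

```text
t 5.3167 tcpJ mm [-21.    1.4  -6.5] F jig [1.4 1.3 5.7] gap -0.001 q [-0.39  0.76  1.71 -0.    0.68 -0.61]
axes in jig (cols tool x,y,z)
 [[ 0.002  1.     0.001]
 [ 0.006  0.001 -1.   ]
 [-1.     0.002 -0.006]]
tool y angle from jig x deg 0.0
[0.03292356 0.19408087 0.05086869]
```

View pics/sc6zz.png

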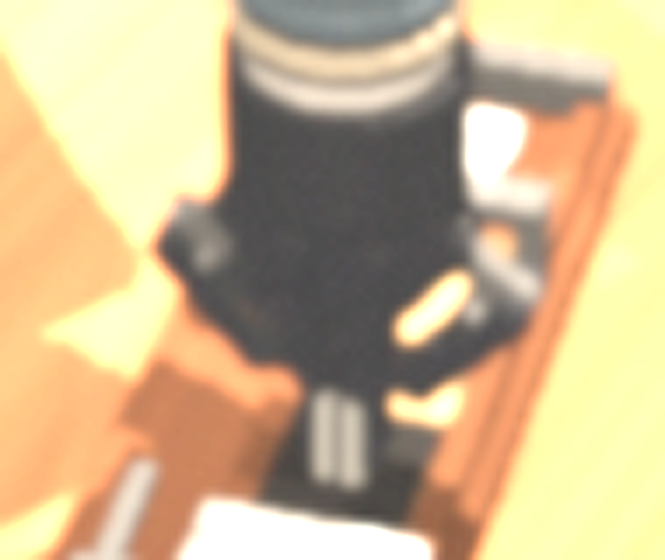

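```bash
python3 -c "
from h import *
for z in (.028,.035): print((toJ(ray('scene',[[283.1,264.3]],z)[0])*1e3).round(1))"
```

```text
[-29.6   1.4  28. ]
[-36.3  -0.8  35. ]
```

The tip lands at jig (-30..-21, 1.4) on the inlay, so xy is right and contact is confirmed. Now I'll press harder.

Call:
{"name": "step_arm", "arguments": {"commands": [[0.001, 0, 0, 0], [0.002, 0, 0, 0], [0.003, 0, 0, 0], [0.003, 0, 0, 0]]}}

```text
t: 5.7
tcp_pos: [0.5558, -0.1118, -0.0066]
tool_rot: [-0.078, 0.705, 0.078, 0.701]
force: [-3.5, 1.7, 20.1]
finger_gap: -0.002
```

Call:
{"name": "step_arm", "arguments": {"commands": [[0.0026, 0.003, 0, 0], [0.0026, 0.006, 0, 0], [0.0026, 0.009, 0, 0], [0.0026, 0.012, 0, 0], [0.0026, 0.015, 0, 0], [0.0026, 0.018, 0, 0], [0.0026, 0.021, 0, 0], [0.0026, 0.024, 0, 0]]}}

```text
t: 6.37
tcp_pos: [0.5522, -0.0912, -0.0066]
tool_rot: [-0.08, 0.704, 0.077, 0.702]
force: [-4.0, -7.7, 15.3]
finger_gap: 0.002
```

```bash
python3 -c "
from h import *
st()
im=optics.snapshot('scene')[:,:,::-1].copy(); cv2.imwrite('pics/scene7.png',im)
a=im[190:275,235:335]; a=cv2.resize(a,None,fx=7,fy=7,interpolation=cv2.INTER_CUBIC)
cv2.imwrite('pics/sc7zz.png',cv2.convertScaleAbs(a,alpha=1.8,beta=20))"
```

```text
t 6.3667 tcpJ mm [-0.1  0.4 -6.6] F jig [-6.6  5.5 15.3] gap 0.002 q [-0.36  0.75  1.74 -0.01  0.66 -0.58]
axes in jig (cols tool x,y,z)
 [[-0.004  1.     0.003]
 [ 0.003  0.003 -1.   ]
 [-1.    -0.004 -0.003]]
tool y angle from jig x deg 0.1
```

View pics/sc7zz.png

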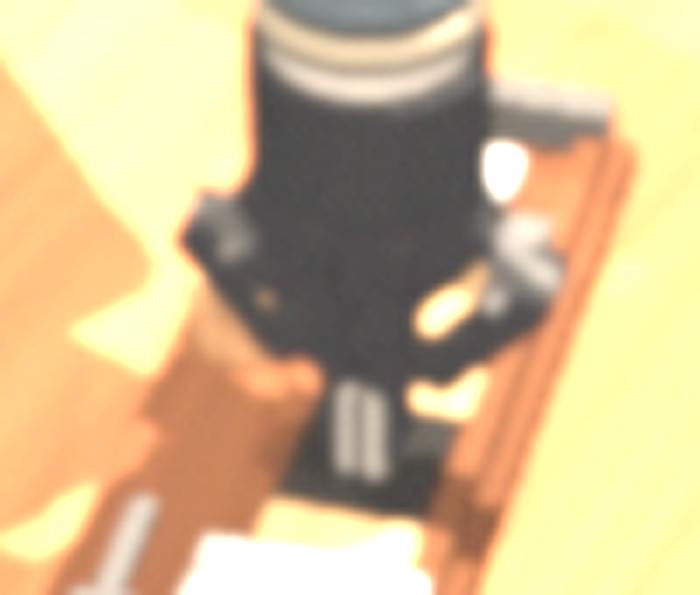

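The batten follows the fingers: the bare wood gap at the keeper grew to about 20 mm. Gripper parts stay at least 40 mm above the tips, so they clear the bridge and the cork. Continuing.

Call:
{"name": "step_arm", "arguments": {"commands": [[0.003, 0.006, 0, 0], [0.003, 0.009, 0, 0], [0.003, 0.012, 0, 0], [0.003, 0.015, 0, 0], [0.003, 0.018, 0, 0], [0.003, 0.021, 0, 0], [0.003, 0.024, 0, 0], [0.003, 0.027, 0, 0]]}}

```text
t: 7.08
tcp_pos: [0.5473, -0.0688, -0.0066]
tool_rot: [-0.084, 0.703, 0.076, 0.703]
force: [-5.2, -15.9, 17.6]
finger_gap: -0.0
```

```bash
python3 -c "
from h import *
st()
im=optics.snapshot('scene')[:,:,::-1].copy(); cv2.imwrite('pics/scene8.png',im)
a=im[190:275,235:335]; a=cv2.resize(a,None,fx=7,fy=7,interpolation=cv2.INTER_CUBIC)
cv2.imwrite('pics/sc8zz.png',cv2.convertScaleAbs(a,alpha=1.8,beta=20))"
```

```text
t 7.0833 tcpJ mm [22.8  0.3 -6.6] F jig [-14.4   8.6  17.6] gap -0.0 q [-0.32  0.74  1.76 -0.02  0.63 -0.53]
axes in jig (cols tool x,y,z)
 [[-0.012  1.     0.006]
 [ 0.001  0.006 -1.   ]
 [-1.    -0.012 -0.001]]
tool y angle from jig x deg 0.4
```

View pics/sc8zz.png

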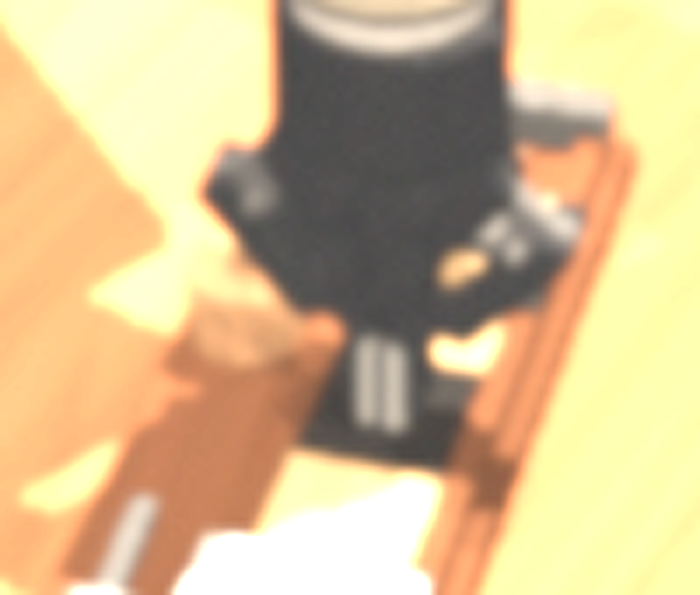

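Call:
{"name": "step_arm", "arguments": {"commands": [[0.0034, 0.004, -0.001, 0], [0.0034, 0.007, -0.001, 0], [0.0034, 0.01, -0.001, 0], [0.0034, 0.013, -0.001, 0], [0.0034, 0.016, -0.001, 0], [0.0034, 0.019, -0.001, 0], [0.0034, 0.022, -0.001, 0], [0.0034, 0.025, -0.001, 0]]}}

```text
t: 7.8
tcp_pos: [0.5435, -0.0493, -0.0066]
tool_rot: [-0.088, 0.7, 0.074, 0.704]
force: [-5.7, -15.0, 22.9]
finger_gap: 0.004
```

```bash
python3 -c "
from h import *
st()
im=optics.snapshot('scene')[:,:,::-1].copy(); cv2.imwrite('pics/scene9.png',im)
a=im[190:275,235:335]; a=cv2.resize(a,None,fx=7,fy=7,interpolation=cv2.INTER_CUBIC)
cv2.imwrite('pics/sc9zz.png',cv2.convertScaleAbs(a,alpha=1.8,beta=20))"
```

```text
t 7.8 tcpJ mm [42.7 -0.3 -6.6] F jig [-13.4   8.8  22.9] gap 0.004 q [-0.29  0.74  1.78 -0.03  0.61 -0.49]
axes in jig (cols tool x,y,z)
 [[-0.02   1.     0.009]
 [-0.004  0.009 -1.   ]
 [-1.    -0.02   0.003]]
tool y angle from jig x deg 0.5
```

View pics/sc9zz.png

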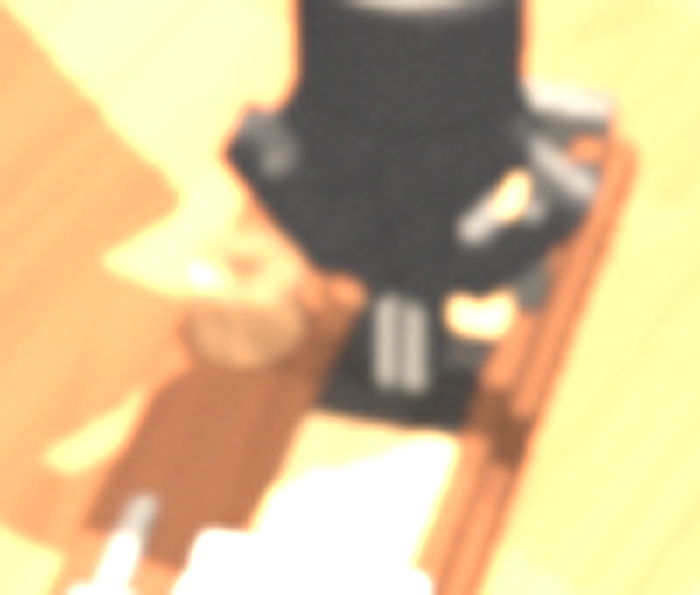

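Call:
{"name": "step_arm", "arguments": {"commands": [[0.0034, 0.004, -0.001, 0], [0.0034, 0.007, -0.001, 0], [0.0034, 0.01, -0.001, 0], [0.0034, 0.012, -0.001, 0], [0.0034, 0.014, -0.001, 0], [0.0034, 0.016, -0.001, 0], [0.0034, 0.018, -0.001, 0]]}}

```text
t: 8.43
tcp_pos: [0.5406, -0.0361, -0.0066]
tool_rot: [-0.091, 0.699, 0.073, 0.706]
force: [-5.8, -15.5, 24.5]
finger_gap: 0.002
```

```bash
python3 -c "
from h import *
st()"
```

```text
t 8.4333 tcpJ mm [56.2 -0.3 -6.6] F jig [-13.9   9.   24.5] gap 0.002 q [-0.26  0.73  1.8  -0.04  0.59 -0.46]
axes in jig (cols tool x,y,z)
 [[-0.027  1.     0.013]
 [-0.007  0.012 -1.   ]
 [-1.    -0.027  0.007]]
tool y angle from jig x deg 0.7
```

Call:
{"name": "step_arm", "arguments": {"commands": [[0.003, 0.004, -0.001, 0], [0.003, 0.006, -0.001, 0], [0.003, 0.008, -0.001, 0], [0.003, 0.009, -0.001, 0], [0.003, 0.01, -0.001, 0]]}}

```text
t: 8.85
tcp_pos: [0.5403, -0.0316, -0.0065]
tool_rot: [-0.095, 0.697, 0.071, 0.708]
force: [-3.2, -16.0, 19.3]
finger_gap: 0.001
```

```bash
python3 -c "
from h import *
st()
im=optics.snapshot('scene')[:,:,::-1].copy(); cv2.imwrite('pics/scene10.png',im)
a=im[185:270,235:335]; a=cv2.resize(a,None,fx=7,fy=7,interpolation=cv2.INTER_CUBIC)
cv2.imwrite('pics/sc10zz.png',cv2.convertScaleAbs(a,alpha=1.3,beta=10))"
```

```text
t 8.85 tcpJ mm [60.7 -1.  -6.5] F jig [-14.9   6.6  19.3] gap 0.001 q [-0.25  0.73  1.8  -0.05  0.58 -0.44]
axes in jig (cols tool x,y,z)
 [[-0.035  0.999  0.016]
 [-0.012  0.016 -1.   ]
 [-0.999 -0.036  0.011]]
tool y angle from jig x deg 0.9
```

View pics/sc10zz.png

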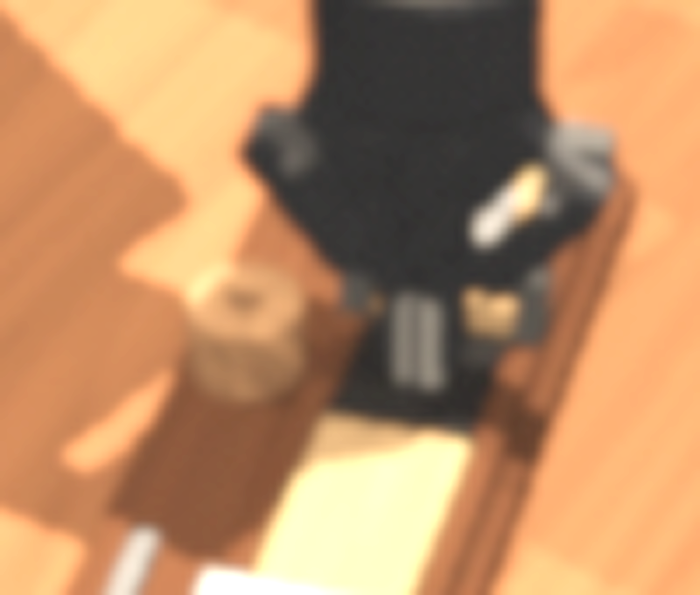

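Call:
{"name": "step_arm", "arguments": {"commands": [[0.003, 0.005, -0.001, 0], [0.003, 0.007, -0.001, 0], [0.003, 0.009, -0.001, 0], [0.003, 0.01, -0.001, 0]]}}

```text
t: 9.23
tcp_pos: [0.5412, -0.027, -0.0064]
tool_rot: [-0.099, 0.694, 0.069, 0.71]
force: [-3.2, -19.1, 18.5]
finger_gap: -0.001
```

```bash
python3 -c "
from h import *
st()
"
```

```text
t 9.2333 tcpJ mm [65.  -2.9 -6.4] F jig [-17.9   7.3  18.5] gap -0.001 q [-0.24  0.73  1.81 -0.06  0.57 -0.43]
axes in jig (cols tool x,y,z)
 [[-0.044  0.999  0.019]
 [-0.019  0.018 -1.   ]
 [-0.999 -0.045  0.018]]
tool y angle from jig x deg 1.1
```

```bash
cat >> h.py <<'E'
def edge(fn,tag):
    im=cv2.imread(fn); L=cv2.cvtColor(im,cv2.COLOR_BGR2GRAY).astype(float)
    # sample along jig x on batten top between keeper and finger, for several y
    xs=np.arange(-.05,.075,.0005); out=[]
    for y in (-.018,-.012,-.006,0,.006,.012):
        uv=proj("scene",np.array([J(x,y,.028) for x in xs])).astype(np.float32)
        v=cv2.remap(L.astype(np.float32),uv[:,0:1],uv[:,1:2],cv2.INTER_LINEAR)[:,0]
        g=np.gradient(cv2.GaussianBlur(v.reshape(-1,1),(1,9),0)[:,0]); i=np.argmin(g); out.append(round(xs[i]*1e3,1))
    print(tag,"inlay rear edge x per y",out)
E
python3 - <<'E'
from h import *
im=optics.snapshot('scene')[:,:,::-1].copy(); cv2.imwrite('pics/scene11.png',im)
for i in (0,7,8,9,10,11): edge(f"pics/scene{i}.png",i)
E
```

```text
0 inlay rear edge x per y [np.float64(-44.0), np.float64(-43.0), np.float64(-44.0), np.float64(-43.5), np.float64(-44.5), np.float64(-43.5)]
7 inlay rear edge x per y [np.float64(-21.5), np.float64(-23.0), np.float64(41.5), np.float64(-23.5), np.float64(-24.0), np.float64(-23.5)]
8 inlay rear edge x per y [np.float64(-0.5), np.float64(0.5), np.float64(66.5), np.float64(0.0), np.float64(-1.0), np.float64(0.0)]
9 inlay rear edge x per y [np.float64(19.5), np.float64(18.0), np.float64(18.5), np.float64(17.5), np.float64(19.0), np.float64(18.0)]
10 inlay rear edge x per y [np.float64(37.0), np.float64(37.0), np.float64(37.0), np.float64(35.5), np.float64(36.5), np.float64(35.0)]
11 inlay rear edge x per y [np.float64(37.0), np.float64(36.0), np.float64(37.0), np.float64(35.5), np.float64(35.5), np.float64(35.0)]
```

The inlay's rear edge stopped at jig x of about 36 mm while I kept pushing (frames 10 and 11 agree), so the batten has stalled against something, presumably the stop. I'll lift and check with both cameras.

Call:
{"name": "step_arm", "arguments": {"commands": [[-0.006, 0.0, 0, 0], [-0.02, 0, 0, 0], [-0.045, 0, 0, 0], [-0.08, 0, 0, 0], [-0.115, -0.01, 0, 0], [-0.15, -0.04, 0, 0], [-0.15, -0.075, 0, 0], [-0.15, -0.11, 0.0, 0]]}}

```text
t: 9.95
tcp_pos: [0.5651, -0.1288, 0.1519]
tool_rot: [-0.101, 0.691, 0.069, 0.712]
force: [0.7, 0.4, 0.3]
finger_gap: -0.0
```

Run:
```python
from h import *
st()
t=optics.snapshot('top')[:,:,::-1].copy(); cv2.imwrite('pics/top12.png',t)
im=optics.snapshot('scene')[:,:,::-1].copy(); cv2.imwrite('pics/scene12.png',im)
a=cv2.resize(t[135:230,220:310],None,fx=6,fy=6,interpolation=cv2.INTER_CUBIC); b=cv2.resize(im[175:275,245:335],None,fx=5.5,fy=5.5,interpolation=cv2.INTER_CUBIC)
cv2.imwrite('pics/t12z.png',a);cv2.imwrite('pics/s12z.png',b)
edge('pics/scene12.png',12)
```

```text
t 9.95 tcpJ mm [-39.6  -4.  151.9] F jig [ 0.3 -0.8  0.3] gap -0.0 q [-0.4   0.51  1.63 -0.03  0.96 -0.63]
axes in jig (cols tool x,y,z)
 [[-0.048  0.999  0.022]
 [-0.025  0.02  -0.999]
 [-0.999 -0.048  0.024]]
tool y angle from jig x deg 1.2
12 inlay rear edge x per y [np.float64(37.0), np.float64(35.5), np.float64(36.5), np.float64(35.5), np.float64(36.5), np.float64(35.5)]
```

View pics/t12z.png

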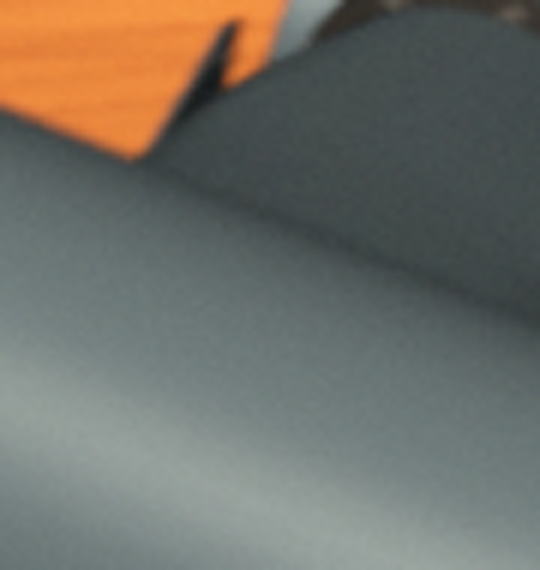

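View pics/s12z.png

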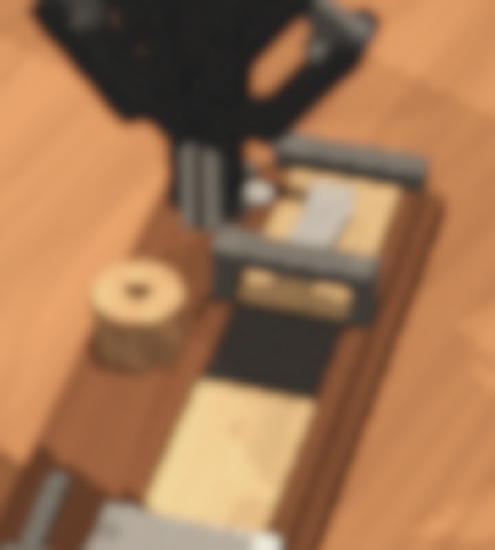

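Run:
```python
from h import *
im=cv2.imread('pics/scene12.png')
s=12;x0,y0=278,192
b=cv2.resize(im[y0:y0+42,x0:x0+50],None,fx=s,fy=s,interpolation=cv2.INTER_CUBIC)
th=np.linspace(-np.pi/2,np.pi/2,20)
for r in (rectline(.158,.172,.012,.025,.028),rectline(.1845,.185,-.025,.025,.028),rectline(.104,.185,-.025,.025,.028)):
    p=((proj('scene',r)-[x0,y0]+.5)*s).astype(int); cv2.polylines(b,[p.reshape(-1,1,2)],True,(255,255,0),1)
cv2.imwrite('pics/n12.png',b)
```

```text
(no output)
```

View pics/n12.png

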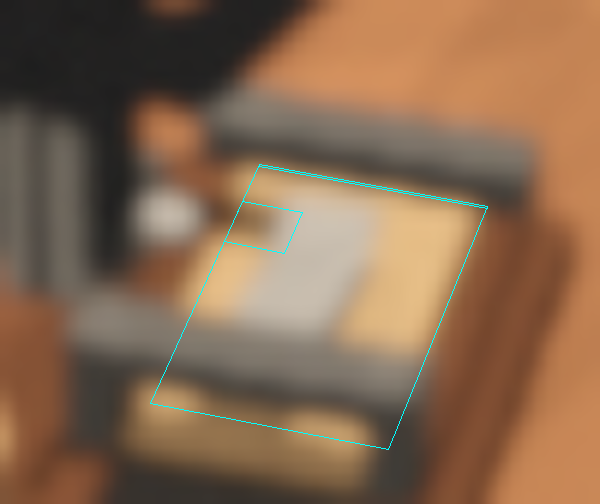

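The dark notch lines up with its home outline in front of the bolt. The batten reaches the stop and the leaf rides on it. Now the bolt: move above the board on the knob's +y side.

```bash
python3 -c "
from h import *
st([(.163,.105,.11),(.163,.105,.011)])"
```

```text
t 10.05 tcpJ mm [-44.   -4.  150.1] F jig [ 0.   0.7 -0. ] gap 0.002 q [-0.41  0.51  1.63 -0.03  0.96 -0.62]
axes in jig (cols tool x,y,z)
 [[-0.05   0.999  0.015]
 [-0.025  0.014 -1.   ]
 [-0.998 -0.05   0.024]]
tool y angle from jig x deg 0.8
to (0.163, 0.105, 0.11) shift tool mm [  27.1  210.2 -106.8]
to (0.163, 0.105, 0.011) shift tool mm [ 126.   215.2 -109.2]
```

Call:
{"name": "step_arm", "arguments": {"commands": [[0, 0.025, -0.013, 0], [0, 0.055, -0.028, 0], [0, 0.085, -0.043, 0], [0, 0.115, -0.058, 0], [0, 0.145, -0.074, 0], [0.005, 0.17, -0.09, 0], [0.015, 0.195, -0.1, 0], [0.027, 0.21, -0.107, 0]]}}

```text
t: 10.72
tcp_pos: [0.4109, 0.0473, 0.11]
tool_rot: [-0.099, 0.692, 0.067, 0.712]
force: [0.1, 1.1, -0.2]
finger_gap: 0.002
```

```bash
python3 -c "
from h import *
st([(.163,.105,.011)])
im=optics.snapshot('scene')[:,:,::-1].copy(); cv2.imwrite('pics/scene13.png',im)
cv2.imwrite('pics/s13z.png',cv2.resize(im[150:250,235:335],None,fx=5.5,fy=5.5,interpolation=cv2.INTER_CUBIC))"
```

```text
t 10.7167 tcpJ mm [165.9 108.  110. ] F jig [ 1.  -0.3 -0.2] gap 0.002 q [-0.13  0.4   2.05 -0.06  0.65 -0.31]
axes in jig (cols tool x,y,z)
 [[-0.048  0.999  0.016]
 [-0.023  0.015 -1.   ]
 [-0.999 -0.049  0.022]]
tool y angle from jig x deg 0.9
to (0.163, 0.105, 0.011) shift tool mm [99.1  1.9  0.8]
```

View pics/s13z.png

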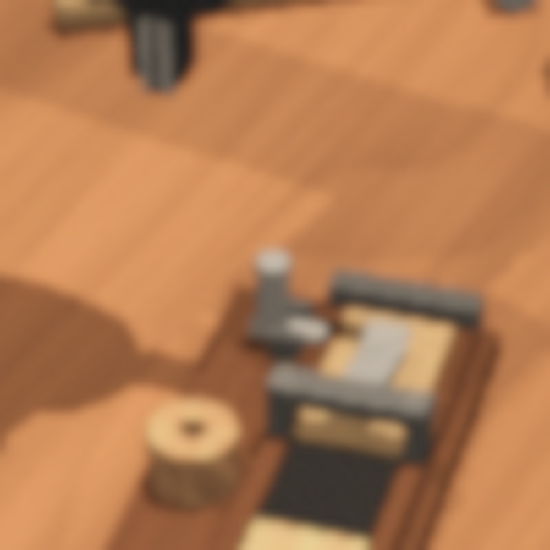

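The view is clear: knob top at crop (272,260), batten under the leaf at the stop, fingers well on the +y side. Descending.

Call:
{"name": "step_arm", "arguments": {"commands": [[0.015, 0, 0, 0], [0.035, 0, 0, 0], [0.055, 0, 0, 0], [0.075, 0, 0, 0], [0.088, 0, 0, 0], [0.096, 0, 0, 0], [0.098, 0, 0, 0]]}}

```text
t: 11.35
tcp_pos: [0.4086, 0.0449, 0.0088]
tool_rot: [-0.098, 0.696, 0.068, 0.708]
force: [0.1, -1.0, 1.0]
finger_gap: 0.004
```

```bash
python3 -c "
from h import *
st([(.163,.085,.011)])
im=optics.snapshot('scene')[:,:,::-1].copy(); cv2.imwrite('pics/scene14.png',im)
cv2.imwrite('pics/s14z.png',cv2.resize(im[150:250,235:335],None,fx=5.5,fy=5.5,interpolation=cv2.INTER_CUBIC))"
```

```text
t 11.35 tcpJ mm [164.  110.8   8.8] F jig [-1.   0.2  1. ] gap 0.004 q [-0.13  0.64  2.12 -0.11  0.35 -0.27]
axes in jig (cols tool x,y,z)
 [[-0.044  0.999  0.017]
 [-0.013  0.016 -1.   ]
 [-0.999 -0.044  0.012]]
tool y angle from jig x deg 0.9
to (0.163, 0.085, 0.011) shift tool mm [-1.8 -1.5 25.8]
```

View pics/s14z.png

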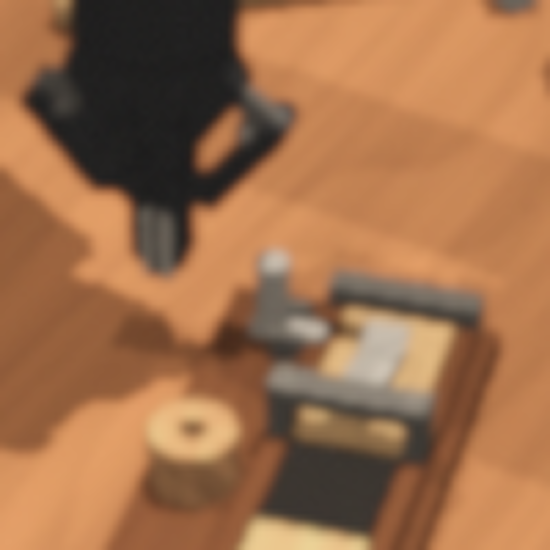

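Call:
{"name": "step_arm", "arguments": {"commands": [[0, 0, 0.008, 0], [0, 0, 0.016, 0], [0, 0, 0.024, 0], [0, 0, 0.028, 0], [0, 0, 0.032, 0], [0, 0, 0.036, 0], [0, 0, 0.04, 0]]}}

```text
t: 11.98
tcp_pos: [0.4469, 0.0544, 0.0099]
tool_rot: [-0.098, 0.696, 0.068, 0.708]
force: [-2.7, -1.1, 1.6]
finger_gap: -0.004
```

```bash
python3 -c "
from h import *
st()
im=optics.snapshot('scene')[:,:,::-1].copy(); cv2.imwrite('pics/scene15.png',im)
cv2.imwrite('pics/s15z.png',cv2.resize(im[150:250,235:335],None,fx=5.5,fy=5.5,interpolation=cv2.INTER_CUBIC))"
```

```text
t 11.9833 tcpJ mm [164.9  71.4   9.9] F jig [-0.5  2.8  1.6] gap -0.004 q [-0.1   0.65  2.02 -0.09  0.44 -0.26]
axes in jig (cols tool x,y,z)
 [[-0.044  0.999  0.017]
 [-0.012  0.016 -1.   ]
 [-0.999 -0.044  0.011]]
tool y angle from jig x deg 0.9
```

View pics/s15z.png

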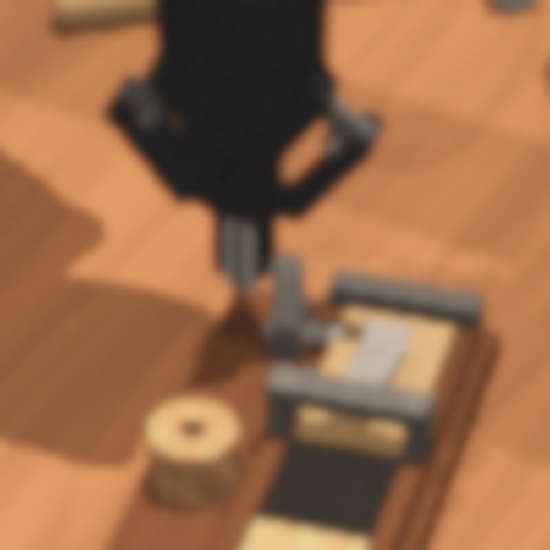

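The knob is moving at 2.8 N. Pushing on.

Call:
{"name": "step_arm", "arguments": {"commands": [[0, 0, 0.003, 0], [0, 0, 0.006, 0], [0, 0, 0.008, 0], [0, 0, 0.01, 0], [0, 0, 0.012, 0]]}}

```text
t: 12.45
tcp_pos: [0.4557, 0.057, 0.0096]
tool_rot: [-0.098, 0.699, 0.069, 0.705]
force: [-10.2, -6.9, 3.9]
finger_gap: -0.001
```

```bash
python3 -c "
from h import *
st()"
```

```text
t 12.45 tcpJ mm [165.6  62.2   9.6] F jig [-4.6 11.5  3.9] gap -0.001 q [-0.09  0.66  1.99 -0.09  0.47 -0.25]
axes in jig (cols tool x,y,z)
 [[-0.043  0.999  0.017]
 [-0.005  0.017 -1.   ]
 [-0.999 -0.043  0.004]]
tool y angle from jig x deg 1.0
```

Call:
{"name": "step_arm", "arguments": {"commands": [[0, 0, 0.003, 0], [0, 0, 0.004, 0], [0, 0, 0.004, 0]]}}

```text
t: 12.7
tcp_pos: [0.4549, 0.0578, 0.0092]
tool_rot: [-0.098, 0.702, 0.069, 0.702]
force: [-7.2, -3.6, 2.2]
finger_gap: -0.001
```

```bash
python3 -c "
from h import *
st()
im=optics.snapshot('scene')[:,:,::-1].copy(); cv2.imwrite('pics/scene16.png',im)
cv2.imwrite('pics/s16z.png',cv2.resize(im[150:250,235:335],None,fx=5.5,fy=5.5,interpolation=cv2.INTER_CUBIC))"
```

```text
t 12.7 tcpJ mm [166.5  62.9   9.2] F jig [-2.   7.8  2.2] gap -0.001 q [-0.09  0.66  1.99 -0.09  0.49 -0.25]
axes in jig (cols tool x,y,z)
 [[-0.041  0.999  0.018]
 [ 0.005  0.018 -1.   ]
 [-0.999 -0.041 -0.005]]
tool y angle from jig x deg 1.0
```

View pics/s16z.png

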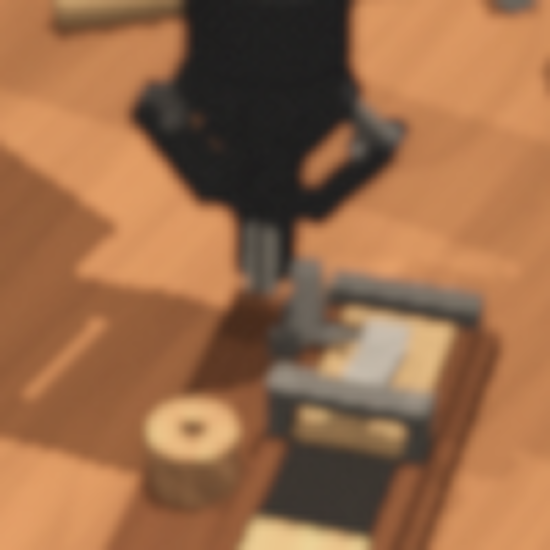

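The knob moved from crop x 272 to about 308 and stalled with the bolt in the batten's notch. Backing off to measure.

Call:
{"name": "step_arm", "arguments": {"commands": [[0, 0, -0.01, 0], [0, 0, -0.03, 0], [-0.01, 0, -0.05, 0], [-0.04, 0, -0.055, 0], [-0.08, 0, -0.055, 0], [-0.11, 0, -0.055, 0], [-0.12, 0, -0.055, 0], [-0.12, 0, -0.055, 0]]}}

```text
t: 13.42
tcp_pos: [0.4046, 0.0496, 0.1324]
tool_rot: [-0.099, 0.698, 0.068, 0.705]
force: [-0.5, -0.7, 0.3]
finger_gap: -0.004
```

Run:
```python
from h import *
st()
im=optics.snapshot('scene')[:,:,::-1].copy(); cv2.imwrite('pics/scene17.png',im)
t=optics.snapshot('top')[:,:,::-1].copy(); cv2.imwrite('pics/top17.png',t)
s=12;x0,y0=275,185
b=cv2.resize(im[y0:y0+50,x0:x0+55],None,fx=s,fy=s,interpolation=cv2.INTER_CUBIC)
for r in (rectline(.157,.173,.031,.047,.062),rectline(.157,.173,.05,.066,.062),rectline(.104,.185,-.025,.025,.028)):
    p=((proj('scene',r)-[x0,y0]+.5)*s).astype(int); cv2.polylines(b,[p.reshape(-1,1,2)],True,(255,255,0),1)
cv2.imwrite('pics/n17.png',b); edge('pics/scene17.png',17)
```

```text
t 13.4167 tcpJ mm [169.5 113.8 132.4] F jig [-0.6  0.6  0.3] gap -0.004 q [-0.12  0.35  2.03 -0.06  0.74 -0.31]
axes in jig (cols tool x,y,z)
 [[-0.044  0.999  0.018]
 [-0.005  0.018 -1.   ]
 [-0.999 -0.044  0.005]]
tool y angle from jig x deg 1.0
17 inlay rear edge x per y [np.float64(37.0), np.float64(35.5), np.float64(36.5), np.float64(35.5), np.float64(37.0), np.float64(35.5)]
```

View pics/n17.png

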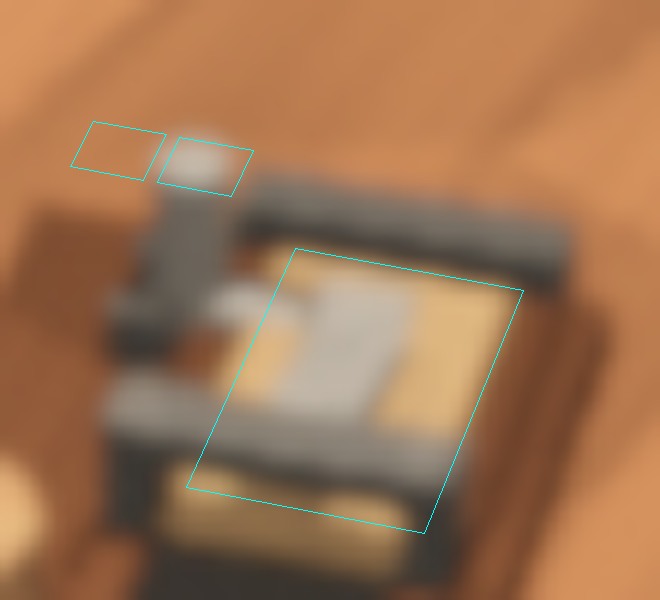

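View pics/top17.png

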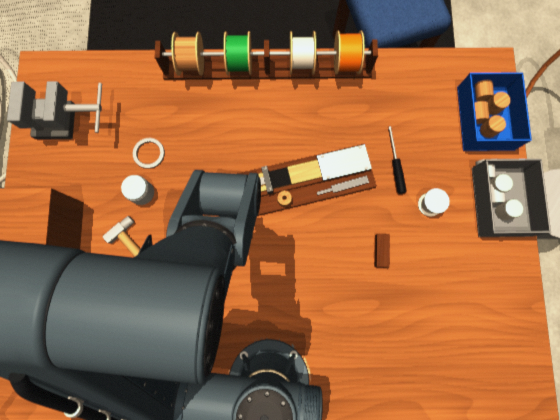

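Run:
```python
from h import *
def kn(i):
    L=cv2.cvtColor(cv2.imread(f'pics/scene{i}.png'),cv2.COLOR_BGR2HSV); m=((L[...,1]<70)&(L[...,2]>110)).astype(np.uint8)
    m[:192]=0;m[203:]=0;m[:,:276]=0;m[:,296 if i==17 else 292:]=0
    M=cv2.moments(m,True); uv=[[M['m10']/M['m00'],M['m01']/M['m00']]]; return uv,toJ(ray('scene',uv,.062)[0])*1e3
for i in (0,13,17): print(i,kn(i))
a=cv2.imread('pics/scene0.png');b=cv2.imread('pics/scene17.png')
d=(cv2.absdiff(a,b).max(2)>60).astype(np.uint8); n,_,s,c=cv2.connectedComponentsWithStats(d)
print([(s[i].tolist()) for i in range(1,n) if s[i][4]>15])
```

```text
0 ([[284.0833333333333, 197.91666666666666]], array([161.51655259,  57.64096609,  62.        ]))
13 ([[284.2962962962963, 198.4814814814815]], array([159.47754603,  56.45711868,  62.        ]))
17 ([[290.6923076923077, 199.30769230769232]], array([160.78210755,  40.22160274,  62.        ]))
[[76, 0, 42, 34, 436], [126, 0, 6, 10, 33], [135, 0, 71, 96, 2331], [236, 0, 43, 29, 405], [273, 0, 12, 17, 36], [288, 0, 17, 41, 379], [229, 29, 60, 28, 735], [131, 45, 28, 22, 244], [90, 46, 17, 8, 97], [237, 68, 51, 90, 2458], [88, 78, 6, 6, 17], [65, 85, 28, 33, 609], [115, 99, 30, 26, 168], [279, 108, 27, 15, 187], [94, 114, 5, 7, 17], [148, 120, 95, 26, 1294], [80, 138, 19, 38, 435], [129, 148, 76, 65, 1537], [80, 187, 18, 18, 174], [159, 192, 109, 40, 1660], [282, 195, 5, 4, 17], [104, 198, 21, 8, 96], [289, 201, 5, 4, 16], [294, 205, 24, 16, 179], [281, 230, 27, 18, 341], [271, 252, 28, 20, 400]]
```

The knob moved 16–17 mm from a start of 0–3 mm, so the bolt is past 14 mm and was stalled at its end. The inlay edge is unchanged at about 36 mm, and the arm is clear. Handing in.

```bash
python3 -c "
from station import manip; print(manip.sign_off())"
```

```text
the job is handed in; nothing more can be done
None
```

I slid the batten about 80 mm in one stroke, pressing on the rubber inlay with shut fingertips at about 15–24 N, until it stalled against the end stop. I then pushed the bolt in by its knob until it stalled at about 11 N, backed off and handed the job in at about 13.5 s.

**Last checks**
- **Batten:** the inlay's rear edge stayed at jig x of about 36 mm, both when I kept pushing and after the bolt went in. In the picture the nose end is at the stop and the leaf lies on the batten.
- **Bolt:** the knob moved 16–17 mm from its 0–3 mm start, so the joint should be past 14 mm. Its final place is within about a pixel of the fully-in outline.
- **Robot and bystanders:** the last force reading was about zero, with the arm clear. The bystanders in view look unmoved. The arm hid part of the mallet in the last top picture.

**What disagreed**
- **Fingertip height:** the real fingertip contact was about 34 mm above the reported TCP. The camera picture and the touch both showed it, so I set heights from the contact.
- **Press force:** it passed the suggested 20 N for part of the stroke, peaking at 24.5 N of the readings taken.
- **Batten outline:** the drawn home outline lay about 1 pixel off the batten in the scene view, so I could not measure the gap at the nose to better than about 2 mm. That it is home rests mainly on the stall and on the bolt entering the notch.

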